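Clamp the tile and hold the glazing mask open at the mark

TASK

Get the test tile ready for its next stripe of glaze: first press the orange clamp lever down until it clicks over and stays down on the tile by itself, and take your hand off it. Then pull the blue mask's sprung slide out by its wooden peg until the white pointer is level with the red mark, and keep holding it there: finish while still holding it, because it springs back if let go. Leave the tile in its nest and the other things on the bench where they are.

Things in the scene. Friction and masses are not known exactly. Their poses are not given: they have to be found in the camera images.
- jig: Glazing jig, screwed down: plywood board 190 (x) x 335 (y) x 18 mm. Origin on the table, 5 mm to +y of the board's middle. In its frame: tile at y 0 to 142 mm; the mask slide pulls towards -y; the clamp lever lies along x at y = 125 mm, pivot at +x, orange paddle at -x (nearer the robot); the red mark is on the +x edge, -y half. The board is turned up to 0.25 rad.
- clamp_lever (a joint): Sprung clamp lever, rad: 0 = raised (as it stands at the start), about 0.38 = down with its rubber pad on the tile, 0.40 = stop. A light spring holds it up; from about 0.26 a spring detent resists (about 8 N at the paddle), past about 0.35 it clicks over and holds the lever down. Let go before that, it springs back up.
- paddle_top (a point): Centre of the top face of the orange paddle at the lever's free end, 36 (along the lever) x 30 x 14 mm, 167 mm from the pivot; press it down from above. It is about 117 mm above the table when raised, 55 mm when clamped (it then has also moved 14 mm towards jig -x).
- mask_slide (a joint): Pull of the mask slide, m: 0 = shut over the tile (start), 0.095 = end stop; grows as the slide is pulled along jig -y. Spring pulls it shut with 3.2 N at 0 plus 0.8 N per 10 mm; let go, it runs back.
- peg_top (a point): Top centre of the upright round wooden peg, the handle of the mask slide, 22 mm in diameter, from 36 to 87 mm above the table, standing on a 24 mm wide steel strip whose top is at 36 mm. It moves with the slide.
- pointer (a point): Tip of the white pointer arm on the mask slide, 33 mm above the table, 72 mm to jig +x of the peg's axis, at the same jig y as the peg. It moves with the slide.
- mark: Red mark, a fixed upright rider 22 (x) x 5 (y) x 14 mm on the scale bar along the jig's +x edge, axes as the jig; origin at the middle of its foot, 24 mm above the table. It stands 40 to 75 mm to jig -y of where the pointer starts; the place changes every time. The white pointer tip passes it at about 4 mm to its -x side.
- tile: Unglazed terracotta tile, 100 x 140 x 8 mm, lying loose in the jig's nest on the board (underside 18 mm above the table), mostly under the blue mask; origin under its centre.
- rolling_pin: Wooden rolling pin lying down, 380 mm long, 48 mm thick; origin under its middle. Bystander.
- tool_mug: White mug of modelling tools, 84 mm wide, up to 170 mm tall; origin under its centre. Bystander.
- pot: Grey bowl, 110 mm wide, 75 mm tall; origin under its centre. Bystander.
- blue_bowl: Small blue bowl, 80 mm wide, 35 mm tall, beside the lever end of the jig; origin under its centre. Bystander.
- glaze_jar: Closed glaze jar with a green label and white lid, 60 mm wide, 85 mm tall, beside the -y end of the jig; origin under its centre. Bystander.
- brush: Flat glaze brush lying on the table between the robot and the jig, 170 mm long, 10 mm thick; origin under its middle. Bystander.
- wood_knife: Wooden modelling knife lying flat, 175 mm long, 6 mm thick; origin under its middle. Bystander.
- phone: Black phone lying flat, 150 x 72 x 9 mm; origin under its centre. Bystander.
There are look-alikes about, which are no part of the job. Of the things shaped like the tile, the terracotta one is meant.

How it is judged:
By the outcome, as a careful person would: the job done as asked, in the order asked, and still so for the second after the job is handed in, while the arm keeps its last pose, push and grip.
It also fails if it takes over 38 s, if anything falls off the work surface, if the arm or the gripper's body presses on something with over 40 N, if the wrist force passes 120 N, or if a joint passes its speed limit or range.

ROBOT

A 7-joint arm with a two-finger parallel gripper is mounted at the origin on the work surface. World frame = base frame: x ahead of the robot, y to its left, z up, the work surface at z = 0. Lengths are in m, angles in rad, forces in N, time in s.
With the tool pointing down it reaches from about 0.425 to 0.925 m from the base axis. Payload 6.8 kg.
Tool frame: the origin (TCP) lies on the centre line of the jaws, within the pads' length; the fingertips stand bot.tip_reach ahead of it and the grasp point (between the pads) lies 3 mm ahead of it (bot.tip_reach is the distance from the TCP to the fingertips, in m); z points along the fingers, y is the line along which they close (so a half turn about z gives the same grasp; the last joint's range is limited). The gripper opens to 85 mm and grips with 20 to 120 N. Pads are 22 mm wide; open, the fingers measure 114 mm over their backs; the gripper's body (76 mm by 85 mm) begins 54 mm behind the grasp point. The pads swing forward as they close: fully open they stand 13 mm farther back than shut.
Start: joints at [1.024, 0.477, 0.022, 1.555, -0.011, 1.109, -0.083], TCP at [0.287, -0.611, 0.253] pointing down, gripper open.
Joint ranges: [-2.96, 2.96], [-0.34, 2.1], [-1.41, 1.46], [0.24, 2.44], [-1.37, 4.51], [0.17, 1.92], [-2.96, 2.96]. Speed limits (rad/s): [2.39, 2.39, 3.14, 3.14, 3.14, 3.14, 3.14].

INTERFACE

Orientations are given as a unit quaternion [w, x, y, z].
In Python, from station import bot gives the robot as it stands.
- The arm moves only by the tool jog_arm, never from a script. Its argument "deltas" is a list of rows, each a list of 7 numbers: the shift along the world's x, y, z in m, then the turn, a rotation vector about the world's x, y, z in rad, then the opening, from 0 (shut) to 1 (fully open). In form: [[x, y, z, rx, ry, rz, grip], ...]. A call has 1 to 10 rows; each row shifts and turns the commanded pose from where the row before left it; what a row does not reach is not made up. A row lasts 1/10 s, in which the tool goes at most 50 mm and 8.59 degrees, less where a joint would pass 70% of its speed; a pose out of reach is approached as far as the arm can. A call with a gripper value outside its range is refused whole. The fingers move at their own pace and stop on an object; "newtons" is the grip in N (left out, the last holds). Time passes only in rows, so rows that do not move let the fingers close. It gives the time, the measured TCP pose, the force, the opening and the grip force at its end, in the units of the state.
- bot.get_obs(): the state, without advancing time (a new reading comes with each control period).
- bot.read_camera(name): name is "side" or "top" or "wrist"; returns a dict with "img" (420x560x3 uint8, red, green, blue), "K" (3x3 intrinsics, pixels), "dist_coeffs" ([k1, k2, p1, p2, k3] as OpenCV has them; the pictures are not rectified), "eye" and "attitude" of the camera in the world. Camera axes: x right, y down, z forward; pixel columns grow to the right and rows downward; lengths in m; the calibration is good to about 2 mm. A picture is of the moment at which its call begins. There is no depth.
- bot.hand_in(): hands the job in; it is judged then, once.
The state is a dict: "t": time; "q": joint angles; "joint_vel": joint speeds; "joint_torque": joint torques, N m; "eef_pos": TCP position; "tool_rot": TCP orientation; "contact_force": force on the tool from outside, world axes, zero at the start; "torque": the same for the moment, N m; "gripper_width": opening from 0.0 (shut) to 1.0 (fully open); "grasp_force": force on a finger pad.
Only numpy, scipy, OpenCV 4.12 (cv2) and the standard library are available. Lean on these libraries where they do the work, as an engineer would, in place of code of your own. Each camera call takes 0.05 s, during which the arm holds its last target. There are 200 camera calls.

## Working session

There is one attempt and no reset: what is moved stays moved. The work goes in short steps, Python scripts to look and compute and a tool call to move; the robot and the scene stay as the last step left them, time stands still between calls to the robot, and variables do not carry over. Pictures are saved under pics/ and viewed, at most 10 in all, crops included, and the job is handed in when it is done.

Besides the shell and the picture viewer there is one more tool, called as name(argument=value, ...) on one line, values as JSON. jog_arm: Moves the arm, as the interface text tells. Its arguments: {"type":"object","properties":{"deltas":{"type":"array"},"newtons":{"type":"number"}},"required":["deltas"]}

```bash
mkdir -p pics
python3 - <<'E'
from station import bot
import cv2,pickle,numpy as np
o=bot.get_obs(); print({k:np.round(v,3) for k,v in o.items()}, bot.tip_reach)
d={}
for n in("top","side"):
    c=bot.read_camera(n); d[n]=c; cv2.imwrite(f"pics/{n}0.png",c["img"][...,::-1])
    print(n,c["K"],c["dist_coeffs"],c["eye"],c["attitude"])
pickle.dump(d,open("c0.pkl","wb"))
E
```

```text
{'t': np.float64(0.0), 'q': array([ 1.024,  0.478,  0.022,  1.556, -0.011,  1.109, -0.083]), 'joint_vel': array([ 0.001,  0.001, -0.002,  0.001, -0.001, -0.002,  0.   ]), 'joint_torque': array([-1.0000e-03, -5.9645e+01,  1.6080e+00, -2.8120e+01,  1.3000e-02,
        9.0000e-03,  0.0000e+00]), 'eef_pos': array([ 0.287, -0.611,  0.252]), 'tool_rot': array([-0.001,  0.976,  0.218, -0.   ]), 'contact_force': array([-0.137, -0.783, -0.741]), 'torque': array([0.005, 0.001, 0.056]), 'grasp_force': np.float64(0.0), 'gripper_width': np.float64(0.999)} 0.022
top [[474.15069082   0.         274.64228007]
 [  0.         474.15069082 206.18303659]
 [  0.           0.           1.        ]] [0.00546241 0.         0.         0.         0.        ] [0.26486604 0.00554182 1.45942383] [ 0.06606355 -0.69464612  0.71478438 -0.04675114]
side [[485.93322973   0.         273.39191236]
 [  0.         485.93322973 212.12458964]
 [  0.           0.           1.        ]] [-0.06180124  0.          0.          0.          0.        ] [0.1161254  1.15850839 0.91073144] [ 0.07452556 -0.13447936  0.87338529 -0.46212485]
```

View pics/top0.png

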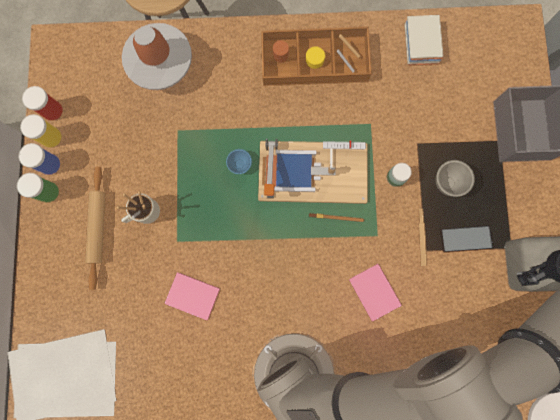

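View pics/side0.png

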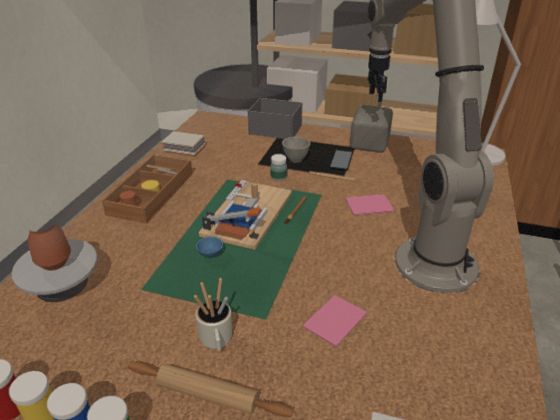

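The top view shows the jig at about (313,172), the orange paddle at (269,189), the steel strip and peg near (322,170), and the pointer and scale on the upper edge near (335,147). The side view shows the jig at about (247,212) and the peg near (254,190). Next I'll enlarge both.

Run:
```python
import cv2,pickle
d=pickle.load(open("c0.pkl","rb"))
a=d["top"]["img"][132:212,250:376,::-1]; cv2.imwrite("pics/tc.png",cv2.resize(a,None,fx=6,fy=6,interpolation=cv2.INTER_CUBIC))
a=d["side"]["img"][170:250,192:302,::-1]; cv2.imwrite("pics/sc.png",cv2.resize(a,None,fx=7,fy=7,interpolation=cv2.INTER_CUBIC))
```

```text
(no output)
```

View pics/tc.png

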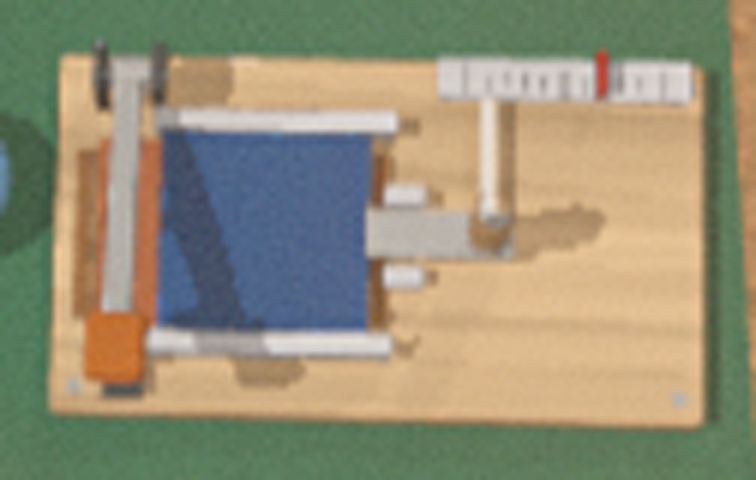

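View pics/sc.png

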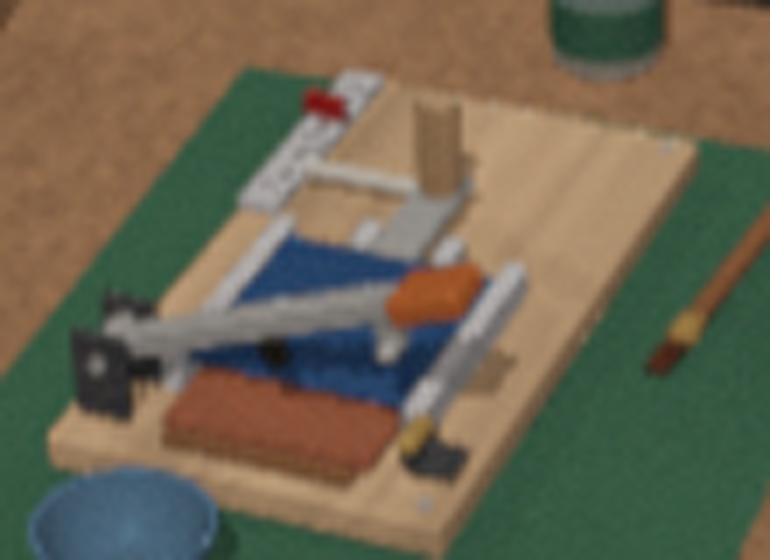

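In the top crop, the paddle's top centre is at (115,345), the peg top at (494,219), the pointer tip at (488,98) and the red mark at (602,72). In the side crop they are at (437,285), (439,103), (308,167) and (325,103).

Possible look-alikes:
- **Orange:** the paddle at top pixel (269,189), against the terracotta tile edge at (271,165).
- **Upright wood:** the peg at (332,168), against the brush, the knife and the mug tools.
- **Tile shape:** the pink cards at (192,296) and (375,292), the phone, and the white stack at (424,40).

The crops confirm the paddle on the lever and the peg on the steel strip.

```bash
cat > h.py <<'E'
import cv2,numpy as np
from scipy.spatial.transform import Rotation as R
def ray(c,px):
    u=cv2.undistortPoints(np.array([[px]],float),c["K"],np.array(c["dist_coeffs"]))[0,0]
    a=c["attitude"]; v=R.from_quat([a[1],a[2],a[3],a[0]]).apply([u[0],u[1],1]); return np.array(c["eye"]),v/np.linalg.norm(v)
def tri(*obs):
    A=0;b=0
    for c,px in obs:
        e,v=ray(c,px);P=np.eye(3)-np.outer(v,v);A=A+P;b=b+P@e
    p=np.linalg.solve(A,b); return p,[np.linalg.norm(np.cross(p-ray(c,px)[0],ray(c,px)[1]))*1e3 for c,px in obs]
def atz(c,px,z):
    e,v=ray(c,px); return e+v*(z-e[2])/v[2]
def proj(c,p):
    a=c["attitude"]; M=R.from_quat([a[1],a[2],a[3],a[0]]).as_matrix().T
    return cv2.projectPoints(np.array([p],float),cv2.Rodrigues(M)[0],-M@np.array(c["eye"]),c["K"],np.array(c["dist_coeffs"]))[0].ravel()
E
python3 - <<'E'
from h import *;import pickle
d=pickle.load(open("c0.pkl","rb"));T,S=d["top"],d["side"]
t=lambda x,y:((x+.5)/6-.5+250,(y+.5)/6-.5+132)
s=lambda x,y:((x+.5)/7-.5+192,(y+.5)/7-.5+170)
pts={}
for n,a,b in[("paddle",(115,345),(437,285)),("peg",(494,219),(439,103)),("ptr",(488,98),(308,167)),("mark",(602,72),(325,103))]:
    p,e=tri((T,t(*a)),(S,s(*b)));pts[n]=p;print(n,p.round(4),np.round(e,1))
C=[atz(T,t(*a),.018) for a in[(62,55),(703,66),(705,427),(50,412)]]
print(np.round(C,3)); m=np.mean(C,0)
yd=(C[0]+C[3]-C[1]-C[2])[:2]; yaw=np.arctan2(-yd[0],yd[1]);
xd=(C[0]+C[1]-C[2]-C[3])[:2]; print("yaw",yaw,np.arctan2(xd[1],xd[0]),np.linalg.norm(yd)/2,np.linalg.norm(xd)/2)
Rj=np.array([[np.cos(yaw),-np.sin(yaw)],[np.sin(yaw),np.cos(yaw)]])
o=m[:2]+Rj@[0,-.005]; print("origin",o)
for n,p in pts.items(): print(n,(Rj.T@(p[:2]-o)).round(4))
print("bowl",atz(T,(239,162),.035),"jar",atz(T,(400,175),.085))
E
```

```text
paddle [0.5322 0.0552 0.1179] [0.1 0.1]
peg [ 0.597  -0.1319  0.0875] [1.7 1.7]
ptr [ 0.6708 -0.1374  0.0358] [1. 1.]
mark [ 0.6837 -0.1964  0.0357] [0.1 0.1]
[[ 0.708  0.083  0.018]
 [ 0.69  -0.251  0.018]
 [ 0.5   -0.242  0.018]
 [ 0.518  0.093  0.018]]
yaw -0.053819771957410466 -0.05260412828510967 0.33510165399604547 0.1906734213784364
origin [ 0.60362555 -0.08425216]
paddle [-0.0789  0.1354]
peg [-0.004  -0.0479]
ptr [ 0.07   -0.0495]
mark [ 0.086  -0.1077]
bowl [0.63689137 0.14830132 0.035     ] jar [ 0.56836418 -0.33117408  0.085     ]
```

The measurements fit the text: heights come out at 118, 87.5 and 36 mm. With the origin's 5 mm sign corrected, the paddle is at jig y = 0.125 and the pull needed is about 58–60 mm. Now I'll go above the paddle with the gripper shut.

jog_arm(deltas=[[0.015,0.042,0,0,0,-0.031,0],[0.015,0.042,0,0,0,-0.031,0],[0.015,0.042,0,0,0,-0.031,0],[0.015,0.042,0,0,0,-0.031,0],[0.015,0.042,0,0,0,-0.031,0],[0.015,0.042,0,0,0,-0.031,0],[0.015,0.042,0,0,0,-0.031,0],[0.015,0.042,0,0,0,-0.031,0],[0.015,0.042,0,0,0,-0.031,0],[0.015,0.042,0,0,0,-0.031,0]], newtons=60)

```text
t: 1.1
eef_pos: [0.4369, -0.1893, 0.2532]
tool_rot: [0.0, 0.998, 0.064, -0.0]
contact_force: [0.8, 0.4, 0.3]
gripper_width: -0.0
grasp_force: 0.0
```

jog_arm(deltas=[[0.015,0.042,-0.01,0,0,-0.031,0],[0.015,0.042,-0.01,0,0,-0.031,0],[0.015,0.042,-0.01,0,0,-0.031,0],[0.015,0.042,-0.01,0,0,-0.031,0],[0.015,0.042,-0.01,0,0,-0.031,0],[0.015,0.036,-0.01,0,0,-0.031,0],[0,0,0,0,0,0,0],[0,0,0,0,0,0,0]])

```text
t: 1.9
eef_pos: [0.5264, 0.0557, 0.1926]
tool_rot: [0.0, 1.0, -0.027, -0.001]
contact_force: [-0.2, -1.1, 0.5]
gripper_width: 0.003
grasp_force: 0.0
```

Run:
```python
from station import bot
import cv2
o=bot.get_obs();print({k:o[k].round(3) for k in("eef_pos","q","tool_rot","contact_force")})
c=bot.read_camera("side");cv2.imwrite("pics/s1.png",cv2.resize(c["img"][130:260,180:320,::-1],None,fx=4,fy=4))
```

```text
{'eef_pos': array([0.526, 0.056, 0.193]), 'q': array([ 0.016,  0.327, -0.289,  1.947,  0.118,  0.886, -1.959]), 'tool_rot': array([ 0.   ,  1.   , -0.027, -0.001]), 'contact_force': array([-0.188, -1.075,  0.517])}
```

View pics/s1.png

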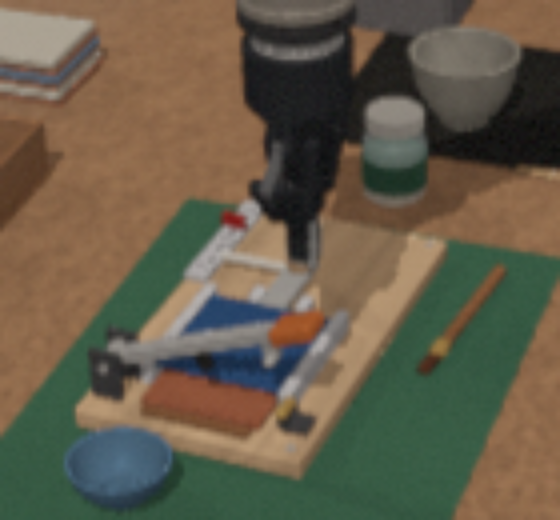

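The shut gripper stands above the paddle at crop pixel (300,325), with the tip about 53 mm over it. Now I'll press it down along the arc.

jog_arm(deltas=[[0.001,0,-0.02,0,0,0,0],[0.001,0,-0.015,0,0,0,0],[0,0,-0.01,0,0,0,0],[0,0,-0.01,0,0,0,0],[-0.001,0,-0.008,0,0,0,0],[-0.002,0,-0.008,0,0,0,0],[-0.002,0,-0.008,0,0,0,0],[-0.002,0,-0.008,0,0,0,0]])

```text
t: 2.75
eef_pos: [0.5217, 0.0548, 0.1059]
tool_rot: [0.0, 1.0, -0.029, 0.0]
contact_force: [0.1, 0.1, 1.3]
gripper_width: -0.002
grasp_force: 0.9
```

jog_arm(deltas=[[-0.002,0,-0.008,0,0,0,0],[-0.002,0,-0.008,0,0,0,0],[-0.001,0,-0.006,0,0,0,0],[-0.001,0,-0.004,0,0,0,0]])

```text
t: 3.15
eef_pos: [0.5173, 0.0552, 0.0805]
tool_rot: [-0.0, 1.0, -0.029, 0.002]
contact_force: [2.3, -0.7, 2.5]
gripper_width: -0.001
grasp_force: 1.3
```

jog_arm(deltas=[[0,0,-0.003,0,0,0,0],[0,0,-0.003,0,0,0,0],[0,0,-0.001,0,0,0,0]])

```text
t: 3.45
eef_pos: [0.5159, 0.0553, 0.0756]
tool_rot: [0.0, 1.0, -0.029, 0.0]
contact_force: [-9.5, -1.2, 41.6]
gripper_width: 0.001
grasp_force: 20.7
```

It has bottomed at the stop. I'll release, lift off and check.

jog_arm(deltas=[[0,0,0.006,0,0,0,0],[0,0,0.03,0,0,0,0],[0,0,0.04,0,0,0,0],[0.015,-0.035,0.02,0,0,0,0.6],[0.02,-0.045,0,0,0,0,0.6],[0.02,-0.045,0,0,0,0,0.6],[0.02,-0.045,0,0,0,0,0.6],[0.005,-0.017,0,0,0,0,0.6],[0,0,0,0,0,0,0.6]])

```text
t: 4.35
eef_pos: [0.5951, -0.1357, 0.1681]
tool_rot: [0.0, 1.0, -0.031, -0.001]
contact_force: [-0.2, 0.6, 0.2]
gripper_width: 0.6
grasp_force: 0.0
```

Run:
```python
from station import bot
import cv2,numpy as np
o=bot.get_obs();print({k:o[k].round(3) for k in("eef_pos","q","tool_rot","contact_force")})
c=bot.read_camera("side");w=bot.read_camera("wrist")
a=cv2.resize(c["img"][130:260,180:320],(560,520)); b=cv2.resize(w["img"],(560,420))
print(w["K"],w["eye"],w["attitude"])
import pickle;pickle.dump(w,open("w1.pkl","wb"))
cv2.imwrite("pics/sw.png",cv2.resize(np.hstack([a[60:480],b]),(800,300))[...,::-1])
```

```text
{'eef_pos': array([ 0.595, -0.136,  0.168]), 'q': array([ 0.283,  0.472, -0.213,  1.781,  0.124,  0.903, -1.618]), 'tool_rot': array([ 0.   ,  1.   , -0.031, -0.001]), 'contact_force': array([-0.187,  0.562,  0.174])}
[[314.29940113   0.         280.18637894]
 [  0.         314.29940113 215.60751972]
 [  0.           0.           1.        ]] [ 0.66751121 -0.13738151  0.28841088] [-0.09846856 -0.67899994  0.71981598  0.10548923]
```

View pics/sw.png

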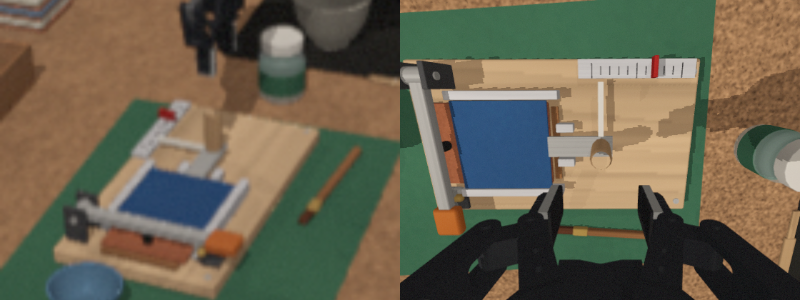

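The lever stays down, with the paddle low at side panel (225,243), and the hand is off it. In the wrist view the peg at (601,153) sits centred between the fingers. I'll check the peg position, and the pointer and mark, in a wrist crop.

Run:
```python
from h import *;import pickle
w=pickle.load(open("w1.pkl","rb"))
for n,p in dict(peg=(.597,-.1319,.0875),ptr=(.6708,-.1374,.0358),mark=(.6837,-.1964,.0357)).items(): print(n,proj(w,p))
cv2.imwrite("pics/wc.png",cv2.resize(w["img"][70:245,210:430,::-1],None,fx=3.4,fy=3.4,interpolation=cv2.INTER_CUBIC))
```

```text
peg [278.64274446 230.95534483]
ptr [280.45218861 117.43646445]
mark [357.80310676  94.62975783]
```

View pics/wc.png

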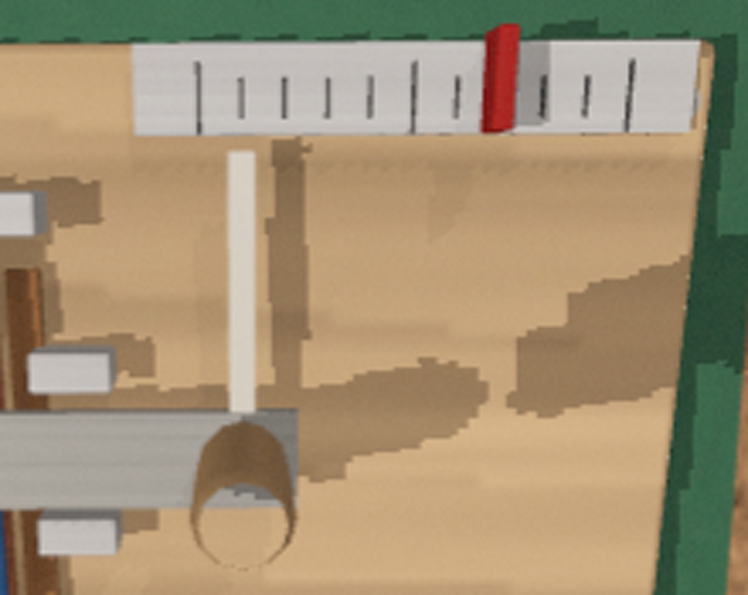

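The crop shows the peg top centre at (243,522), the pointer tip centre at (241,153), and the red mark's foot left edge at x≈484 and top right edge at x≈515, both at row 80.

Run:
```python
from h import *;import pickle
w=pickle.load(open("w1.pkl","rb"))
o=lambda x,y:((x+.5)/3.4-.5+210,(y+.5)/3.4-.5+70)
th=-.0535;X=np.array([np.cos(th),np.sin(th)]);Y=np.array([-X[1],X[0]])
org=np.array([.60389,-.07926])
f=lambda n,p:print(n,p.round(4),"jig",np.round([X@(p[:2]-org),Y@(p[:2]-org)],4))
f("peg",atz(w,o(243,522),.087));f("ptr",atz(w,o(241,153),.033))
f("markL",atz(w,o(484,80),.024));f("markR",atz(w,o(515,80),.038))
d=pickle.load(open("c0.pkl","rb"));T=d["top"]
t=lambda x,y:((x+.5)/6-.5+250,(y+.5)/6-.5+132)
f("Tptr",atz(T,t(488,100),.033));f("Tmark",atz(T,t(602,74),.037));f("Tpegtop",atz(T,t(494,219),.087))
```

```text
peg [ 0.6023 -0.1339  0.087 ] jig [ 0.0013 -0.0546]
ptr [ 0.6729 -0.1376  0.033 ] jig [ 0.072  -0.0545]
markL [ 0.6858 -0.1946  0.024 ] jig [ 0.0879 -0.1108]
markR [ 0.6844 -0.1983  0.038 ] jig [ 0.0868 -0.1146]
Tptr [ 0.6715 -0.1375  0.033 ] jig [ 0.0707 -0.0545]
Tmark [ 0.6822 -0.1962  0.037 ] jig [ 0.0844 -0.1126]
Tpegtop [ 0.5955 -0.1323  0.087 ] jig [-0.0056 -0.0534]
```

The views agree: the pull is about 58 mm, and the peg is at (0.601, -0.134). Descend and grasp.

jog_arm(deltas=[[0.003,0.001,-0.03,0,0,0,0.6],[0.003,0.001,-0.03,0,0,0,0.6],[0,0,-0.022,0,0,0,0.6],[0,0,-0.012,0,0,0,0.6],[0,0,0,0,0,0,0.0],[0,0,0,0,0,0,0.0],[0,0,0,0,0,0,0.0],[0,0,0,0,0,0,0.0]], newtons=50)

```text
t: 5.25
eef_pos: [0.6008, -0.1332, 0.0758]
tool_rot: [0.002, 1.0, -0.03, -0.0]
contact_force: [-0.4, -6.6, -7.0]
gripper_width: 0.239
grasp_force: 49.1
```

The peg is gripped at about 21 mm. Pull 55 mm, then look.

jog_arm(deltas=[[-0.0005,-0.01,0,0,0,0,0],[-0.0005,-0.01,0,0,0,0,0],[-0.0005,-0.01,0,0,0,0,0],[-0.0005,-0.01,0,0,0,0,0],[-0.0005,-0.01,0,0,0,0,0],[-0.0005,-0.005,0,0,0,0,0],[0,0,0,0,0,0,0],[0,0,0,0,0,0,0]])

```text
t: 6.05
eef_pos: [0.5982, -0.1822, 0.0757]
tool_rot: [-0.002, 1.0, -0.028, -0.001]
contact_force: [-2.1, 6.4, -2.3]
gripper_width: 0.237
grasp_force: 50.0
```

Run:
```python
from station import bot
import cv2,numpy as np,pickle
w=bot.read_camera("wrist");pickle.dump(w,open("w2.pkl","wb"))
from h import proj
p=proj(w,(.672,-.195,.033));x,y=int(p[0]),int(p[1]);print(p)
x0,y0=max(0,x-70),max(0,y-60);print(x0,y0)
cv2.imwrite("pics/wc2.png",cv2.resize(w["img"][y0:y0+110,x0:x0+150,::-1],None,fx=5,fy=5,interpolation=cv2.INTER_CUBIC))
```

```text
[297.47311387 118.63075567]
227 58
```

View pics/wc2.png

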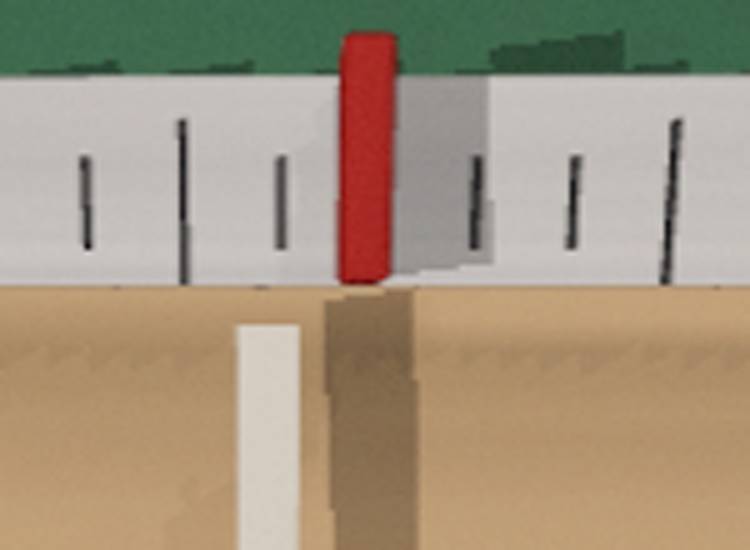

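The pointer is at crop (268,326), and the red mark's axis runs from (369,40) to (364,280). I'll work out the remaining pull.

Run:
```python
from h import *;import pickle
w=pickle.load(open("w2.pkl","rb"))
o=lambda x,y:((x+.5)/5-.5+227,(y+.5)/5-.5+58)
th=-.0535;X=np.array([np.cos(th),np.sin(th)]);Y=np.array([-X[1],X[0]]);org=np.array([.60389,-.07926])
for n,px,z in[("ptr",(268,330),.033),("ptrlow",(268,540),.033),("mtop far",(370,40),.038),("mtop near",(365,275),.038),("mfoot",(362,284),.024)]:
    p=atz(w,o(*px),z);print(n,np.round([X@(p[:2]-org),Y@(p[:2]-org)],4))
```

```text
ptr [ 0.0719 -0.1034]
ptrlow [ 0.051  -0.1034]
mtop far [ 0.0974 -0.1128]
mtop near [ 0.0769 -0.1127]
mfoot [ 0.0764 -0.1131]
```

Another 9.4 mm to go.

jog_arm(deltas=[[-0.0003,-0.005,0,0,0,0,0],[-0.0002,-0.0044,0,0,0,0,0],[0,0,0,0,0,0,0],[0,0,0,0,0,0,0],[0,0,0,0,0,0,0]])

```text
t: 6.6
eef_pos: [0.5977, -0.191, 0.0757]
tool_rot: [-0.002, 1.0, -0.027, -0.001]
contact_force: [-2.9, 7.6, -1.7]
gripper_width: 0.24
grasp_force: 50.1
```

Run:
```python
from station import bot
import cv2,numpy as np,pickle
w=bot.read_camera("wrist");pickle.dump(w,open("w3.pkl","wb"));s=bot.read_camera("side")
a=cv2.resize(w["img"][58:168,227:377],None,fx=5,fy=5,interpolation=cv2.INTER_CUBIC)[:400]
b=cv2.resize(s["img"][170:250,192:302],(275,200))
a=np.vstack([a,np.zeros((200,750,3),np.uint8)]);a[400:,:275]=b
cv2.imwrite("pics/wc3.png",a[...,::-1]);print(bot.get_obs()["eef_pos"])
```

```text
[ 0.59768257 -0.19099885  0.07570607]
```

View pics/wc3.png

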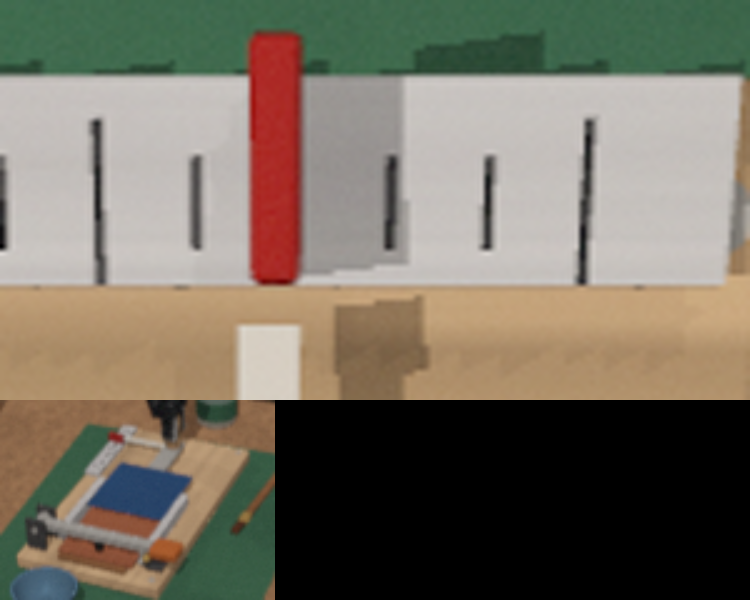

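The pointer is at x≈268.5 and the mark at x≈275.5, so about 0.7 mm is left. The lever is still down. One last nudge.

jog_arm(deltas=[[0,-0.0007,0,0,0,0,0],[0,0,0,0,0,0,0],[0,0,0,0,0,0,0],[0,0,0,0,0,0,0]])

```text
t: 7.1
eef_pos: [0.5977, -0.1915, 0.0757]
tool_rot: [-0.002, 1.0, -0.027, -0.001]
contact_force: [-4.0, 8.4, -1.5]
gripper_width: 0.239
grasp_force: 50.1
```

Run:
```python
from station import bot
from h import *
w=bot.read_camera("wrist");im=w["img"].astype(int)
th=-.0535;Y=np.array([-np.sin(th),np.cos(th)])
def span(m,row):
    x=np.flatnonzero(m[row]);x=x[(x>245)&(x<320)];return x.min(),x.max()
red=(im[...,0]>120)&(im[...,1]<70); wh=(im.min(2)>185)
a=[span(red,r) for r in(90,100,108)];b=[span(wh,r) for r in(128,132,135)];print(a,b)
m=atz(w,(np.mean(a[2]),108),.038);p=atz(w,(np.mean(b),130),.033);print("remaining mm",Y@(p-m)[:2]*1e3,bot.get_obs()["eef_pos"])
```

```text
[(np.int64(276), np.int64(285)), (np.int64(276), np.int64(285)), (np.int64(276), np.int64(285))] [(np.int64(275), np.int64(285)), (np.int64(275), np.int64(285)), (np.int64(275), np.int64(285))]
remaining mm 0.27058977094951053 [ 0.59765048 -0.19146278  0.07571338]
```

The pointer is within 0.3 mm of the mark, so I'll hand in while still holding.

```bash
python3 -c "
from station import bot
print(bot.hand_in())"
```

```text
the job is handed in; nothing more can be done
None
```

The job is handed in: the clamp lever clicked over and stayed down by itself, and the gripper is still holding the mask slide with the pointer about 0.3 mm from the red mark, at about 7 s of the 38 s allowed.

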